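Reset the air regulator of a solder-paste dispenser

ROBOT

A 6-joint arm with a two-finger parallel gripper is mounted at the origin on the work surface. World frame = base frame: x ahead of the robot, y to its left, z up, the work surface at z = 0. Lengths are in mm, angles in degrees, forces in N, time in s.
With the tool pointing down it reaches from about 350 to 850 mm from the base axis. Payload 8.1 kg.
Tool frame: the origin (TCP) lies midway between the tips of the shut fingers; the grasp point (between the pads) lies 19 mm behind it; z points along the fingers, y is the line along which they close (so a half turn about z gives the same grasp; the last joint's range is limited). The gripper opens to 85 mm and grips with 20 to 120 N. Pads are 22 mm wide; open, the fingers measure 114 mm over their backs; the gripper's body (76 mm by 85 mm) begins 54 mm behind the grasp point. The pads swing forward as they close: fully open they stand 13 mm farther back than shut.
Start: joints at [69.018, 7.471, 85.268, -0, 87.261, -4.893], TCP at [166.253, 576.511, 231.292] pointing down, gripper open.
Joint ranges: [-169.43, 169.43], [-51.17, 129.36], [1.28, 143.12], [-76.62, 256.62], [0, 156.53], [-152.29, 152.29]. Speed limits (degrees/s): [136.94, 136.94, 159.86, 180, 180, 180].

INTERFACE

Orientations are given as [roll, pitch, yaw] about the fixed x, y, z axes, in that order (R = Rz(yaw) Ry(pitch) Rx(roll)).
In Python, from bench import sense, snapshot, camera_params, hand_in, masks_of, pinpoint gives the robot as it stands.
- The arm moves only by the tool step_arm, never from a script. Its argument "targets" is a list of rows, each an object with "angular": the turn, a rotation vector about the tool's x, y, z scaled (see below), a list of three; "dp": the shift along the tool's x, y, z scaled (see below), a list of three; "fingers": the closure, from 0 (fully open) to 1 (shut). A call has exactly 8 rows; each row is the pose to reach, as a shift and turn from the pose commanded when the call began, along the tool's axes at that moment, turning the shorter way round; what a row does not reach only later rows make up. The controller multiplies each number of a shift by 0.2 m and each number of a turn by 180 degrees. A row lasts 1/8 s, in which the tool goes at most 62.5 mm and 10.7 degrees, less where a joint would pass 70% of its speed; a pose out of reach is approached as far as the arm can. A call with a number of a shift or a turn outside -1 to 1 is refused whole. A call with a gripper value outside its range is refused whole. The fingers move at their own pace and stop on an object; "newtons" is the grip in N (left out, the last holds). Time passes only in rows, so rows that repeat a pose let the fingers close, or fill a call up. It gives the time, the measured TCP pose, the force, the opening and the grip force at its end, in the units of the state.
- sense(): the state, without advancing time (a new reading comes with each control period).
- snapshot(name): name is "scene" or "top" or "wrist"; returns the picture (480x640x3 uint8, blue, green, red); there is no depth.
- camera_params(name): a dict with "vfov" (degrees; the focal length in pixels is half the picture's height over the tangent of half this angle, whatever the lens; pixels are square), "cx", "cy" (the principal point, pixels), "D" ([k1, k2, p1, p2, k3] as OpenCV has them; the pictures are not rectified), "R" (3x3) and "t" (3): a world point X has camera coordinates R X + t. Camera axes: x right, y down, z forward; pixel columns grow to the right and rows downward; lengths in mm; the calibration is good to about 2 mm. A picture is of the moment at which its call begins: read the wrist's pose just before it. camera_params takes no time and is no camera call; for the wrist camera it gives the pose at the moment of the call.
- hand_in(): hands the job in; it is judged then, once.
Trained networks look in the newest picture that a camera, given by its name, has taken for a name from the list of things; names that differ only in an ending like _2 or _b are one class to them, and where a whole thing is asked for, a point or a joint stands for the part that bears it (a point fixed in the world has none). Each returns a list of dicts, best first, with "conf" (0 to 1); they miss things now and then, are a little off and sometimes report something else, mostly with a low value. They report only what shows in the picture. A call takes as long as a camera call.
- masks_of(camera, label): "pixels" (480x640 bool, what is visible of it) and "at" ([column, row] in pixels, amid what is visible of it).
- pinpoint(camera, label): "at" ([column, row] in pixels: a listed point, or the origin of a listed thing).
The state is a dict: "time": time; "joint_pos": joint angles; "qd": joint speeds; "joint_efforts": joint torques, N m; "tool_pos": TCP position; "tcp_rot": TCP orientation; "ft_force": force on the tool from outside, world axes, zero at the start; "wrist_torque": the same for the moment, N m; "finger_gap": finger opening in mm; "grip_force": force on a finger pad.
Only numpy, scipy, OpenCV 4.12 (cv2) and the standard library are available. Lean on these libraries where they do the work, as an engineer would, in place of code of your own. Each camera call takes 0.05 s, during which the arm holds its last target. There are 200 camera calls.

TASK

The solder-paste dispenser's air pressure is set too low. Reach into the well, pull the black regulator knob up to its stop to unlock it, turn it clockwise until the red gauge needle lies over the green band, then press the knob down until it drops fully home and locks, with the needle still over the green; if it lands on its lock lugs, do not force it, but turn it a little until it drops in. The dispenser only stands on the bench: work gently, do not lean on it, shift it or lift it, and leave the things around it alone.

Things in the scene. Friction and masses are not known exactly. Their poses are not given: they have to be found in the camera images.
- console: paste dispenser: light grey box 170 (its x) x 230 (its y) x 90 mm high on rubber feet, 3.6 kg, loose on the bench. Origin: centre of its underside, z up; front (display) to its -x. In its top: a round well 97 mm across, 34 mm deep, at x 0, y -52 mm, with the knob; and a face-up pressure gauge 66 mm across, rim 15 mm above the top, at x -22, y 62 mm
- well (a point): centre of the well's floor, on the knob's axis, 34 mm below the console's top face
- knob_top (a point): centre of the top of the black round fluted knob, 34 mm across, 23 mm tall, axis vertical; a white pointer line lies along this point's x axis. Locked, the top is 8 mm below the console's top and the underside 3 mm above the well's floor; unlocked, both are 7 mm higher
- knob_lift (a joint): height of the knob, m: 0 fully home and locked, 0.007 at its upper stop; slides with about 4 N of friction and stays where left. Lock lugs all round under it block turning below 0.0045. Pressed down it mostly lands on the lugs and stops at about 0.0045; turned a little one way or the other (up to 0.37 rad) it finds a slot, which leaves 0.06 rad of play, and can be pressed home
- knob (a joint): turn of the knob, rad, 0 to 12, growing clockwise seen from above (more pressure); raised, it takes about 0.1 N m to turn and stays where it is left
- needle (a joint): angle of the gauge's red needle from the gauge's zero, rad, growing clockwise seen from above; it follows the knob at 0.3 of the knob's turn, up to 3.6
- band (a joint): angle of the middle of the green band on the gauge's face, in the same measure as the needle; the band is 0.3 rad wide
- needle_tip (a point): the tip of the gauge's red needle, 22 mm from the needle's pivot; x axis along the needle
- band_mid (a point): the middle of the green band, 22 mm from the needle's pivot; x axis outward from the pivot
- table: the white bench, top at z = 0
- nozzle_tin: small round tin of nozzles, 35 mm across, 16 mm high, standing on the console's top behind the gauge; origin at its underside
- paste_jar: paste jar with green cap, 44 mm across, 45 mm high, on the bench at the console's +y side; origin at its underside
- driver: screwdriver with yellow handle, 170 mm long, lying on the bench at the console's -y side; origin at its underside
- board: purple circuit board, 90 x 130 x 4 mm, lying on the bench
- spool: solder spool, 60 mm across, 44 mm high
- alcohol: blue alcohol bottle, 64 mm across, 110 mm high
- tip_cleaner: black cup of brass wool, 68 mm across, 50 mm high

How it is judged (in metres and radians):
On the way, in this order (a step that is already met when the one before it is completed fails the run):
1. the knob is pulled up to its stop and so unlocked, not yet turned (value of joint knob_lift above 0.0058 m and value of joint knob below 0.9 rad), for 0.1 s.
2. with the knob raised, the needle is turned to lie over the green band (value of joint knob_lift above 0.003 m and angle between the x axis of needle_tip and the x axis of band_mid, either way round below 0.15 rad), for 0.2 s.
At the end, for the whole second after the job is handed in: the knob is down within 1.5 mm of fully home, the needle within 0.15 rad of the middle of the green band (that is, over the green), the console at rest and the fingers clear of it (value of joint knob_lift below 0.0015 m and angle between the x axis of needle_tip and the x axis of band_mid, either way round below 0.15 rad and linear speed of console below 0.01 m/s and contact force between the fingers and console below 0.1 N); the robot touches nothing.
It fails at once if forced the knob: pressed with over 30 N while it was not home (the dispenser bears on the bench with over 66 N while the knob stands over 1.5 mm up) (contact force between console and table above 66 N and value of joint knob_lift above 0.0015 m).
It fails at once if leaned on the dispenser: it bears on the bench with over 95 N, 60 N more than its own weight (contact force between console and table above 95 N).
It fails at once if shifted or lifted the dispenser by over 8 mm, or tipped it by over 0.04 rad (distance of console from where it was at the start of the episode above 0.008 m or angle between console's own z axis and vertical above 0.04 rad).
It fails at once if moved a bystander by over 15 mm (distance of any of nozzle_tin, paste_jar, driver, board, spool, alcohol, tip_cleaner from where it was at the start of the episode above 0.015 m).
It also fails if it takes over 72 s, if anything falls off the work surface, if the arm or the gripper's body presses on something with over 40 N, if the wrist force passes 120 N, or if a joint passes its speed limit or range.

## Working session

There is one attempt and no reset: what is moved stays moved. The work goes in short steps, Python scripts to look and compute and a tool call to move; the robot and the scene stay as the last step left them, time stands still between calls to the robot, and variables do not carry over. Pictures are saved under pics/ and viewed, at most 10 in all, crops included, and the job is handed in when it is done.

Besides the shell and the picture viewer there is one more tool, called after "Request:" in YAML: its name, and indented under it one key for each argument. step_arm: Moves the arm, as the interface text tells. Its arguments: {"type":"object","properties":{"targets":{"type":"array","items":{"type":"object","properties":{"angular":{"type":"array","items":{"type":"number","minimum":-1,"maximum":1}},"dp":{"type":"array","items":{"type":"number","minimum":-1,"maximum":1}},"fingers":{"type":"number"}}}},"newtons":{"type":"number"}},"required":["targets"]}

```bash
ls; mkdir -p pics
cat > h.py <<'E'
import numpy as np, cv2
from bench import sense, snapshot, camera_params, hand_in, masks_of, pinpoint
def K(p):
    f=240/np.tan(np.radians(p['vfov']/2)); return np.array([[f,0,p['cx']],[0,f,p['cy']],[0,0,1]])
def onz(p,uv,z):
    n=cv2.undistortPoints(np.array([[uv]],float),K(p),np.array(p['D'],float))[0,0]
    R=np.array(p['R']);t=np.array(p['t']).ravel()
    d=R.T@np.array([n[0],n[1],1]);o=-R.T@t
    return o+d*(z-o[2])/d[2]
def proj(p,X):
    R=np.array(p['R']);t=np.array(p['t'],float)
    return cv2.projectPoints(np.array([X],float),cv2.Rodrigues(R)[0],t,K(p),np.array(p['D'],float))[0][0,0]
E
python3 - <<'E'
from h import *
print(sense())
for c in ['top','wrist','scene']:
    im=snapshot(c);p=camera_params(c);cv2.imwrite(f'pics/{c}0.png',im)
    for l,z in [('knob_top',82+8),('well',56),('console',0),('needle_tip',100),('band_mid',100),('nozzle_tin',90),('alcohol',0),('spool',0)]:
        r=pinpoint(c,l)
        if r: print(c,l,r[0]['conf'],np.round(r[0]['at']),onz(p,r[0]['at'],z).round(1))
E
```

```text
pics
{'time': 0.0, 'joint_pos': array([ 6.90186845e+01,  7.51181946e+00,  8.53300467e+01,  2.01135832e-03,
        8.72603932e+01, -4.89384458e+00]), 'qd': array([-0.01354554, -0.11844729, -0.05982496, -0.07014793, -0.03224605,
       -0.04199623]), 'joint_efforts': array([ 2.19685317e-03, -5.69389093e+01, -5.00555205e+01, -2.36583146e-04,
        1.45594400e-02,  2.39296092e-06]), 'tool_pos': array([166.04223831, 576.0039243 , 230.27134767]), 'tcp_rot': array([-1.79898285e+02, -1.07252881e-02,  1.63912422e+02]), 'ft_force': array([0.04035497, 0.0899809 , 0.16765358]), 'wrist_torque': array([ 0.00497414,  0.03775779, -0.02520377]), 'grip_force': 0.0, 'finger_gap': 85.41656547073504}
top knob_top 0.62 [365. 232.] [ 556.5 -107.1   90. ]
top well 0.62 [367. 233.] [ 557.9 -113.4   56. ]
top console 0.98 [351. 231.] [571.2 -75.2   0. ]
top band_mid 0.58 [489. 305.] [ 373.5 -414.1  100. ]
top nozzle_tin 0.51 [322. 199.] [640.    1.9  90. ]
top alcohol 0.73 [143. 275.] [446.9 483.8   0. ]
top spool 0.63 [157. 230.] [567.6 450.1   0. ]
wrist alcohol 0.78 [306. 443.] [446.8 477.6   0. ]
scene knob_top 0.54 [279. 233.] [ 555.9 -115.8   90. ]
scene well 0.95 [281. 242.] [ 551.5 -115.    56. ]
scene console 0.92 [296. 269.] [563.7 -62.6   0. ]
scene nozzle_tin 0.72 [299. 275.] [630.4  -3.6  90. ]
scene alcohol 0.82 [524. 345.] [448.2 478.8   0. ]
scene spool 0.69 [497. 378.] [557.5 454.4  -0. ]
```

Run:
```python
import cv2
a=cv2.imread('pics/top0.png')[150:300,260:460];a=cv2.resize(a,(480,360))
b=cv2.imread('pics/scene0.png')[150:390,180:400];b=cv2.resize(b,(330,360))
cv2.imwrite('pics/v0.png',cv2.hconcat([cv2.resize(a,(470,360)),b]))
```

```text
(no output)
```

View pics/v0.png

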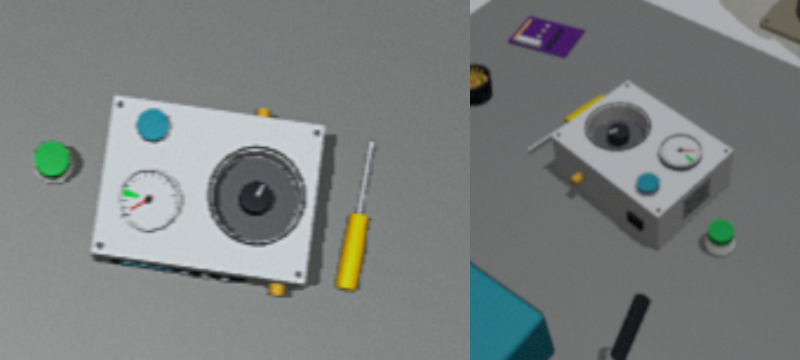

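Request:
step_arm:
  targets:
    - {"dp":[-0.06,-0.06,0],"fingers":0}
    - {"dp":[-0.18,-0.18,0],"fingers":0}
    - {"dp":[-0.32,-0.31,0],"fingers":0}
    - {"dp":[-0.47,-0.46,0],"fingers":0}
    - {"dp":[-0.62,-0.61,0],"fingers":0}
    - {"dp":[-0.77,-0.75,0],"fingers":0}
    - {"dp":[-0.94,-0.92,0],"fingers":0}
    - {"dp":[-0.94,-0.92,0],"fingers":0}

```text
validation failed for argument at $.ta...
```

Request:
step_arm:
  targets:
    - {"dp":[-0.06,-0.06,0],"fingers":0}
    - {"dp":[-0.18,-0.18,0],"fingers":0}
    - {"dp":[-0.32,-0.31,0],"fingers":0}
    - {"dp":[-0.47,-0.46,0],"fingers":0}
    - {"dp":[-0.62,-0.61,0],"fingers":0}
    - {"dp":[-0.77,-0.75,0],"fingers":0}
    - {"dp":[-0.94,-0.92,0],"fingers":0}
    - {"dp":[-0.94,-0.92,0],"fingers":0}

```text
validation failed for argument at $.ta...
```

Request:
step_arm:
  targets:
    - {"dp":[-0.06,-0.06,0],"fingers":0}
    - {"dp":[-0.18,-0.18,0],"fingers":0}
    - {"dp":[-0.32,-0.31,0],"fingers":0}
    - {"dp":[-0.47,-0.46,0],"fingers":0}
    - {"dp":[-0.62,-0.61,0],"fingers":0}
    - {"dp":[-0.77,-0.75,0],"fingers":0}
    - {"dp":[-0.94,-0.92,0],"fingers":0.35}
    - {"dp":[-0.94,-0.92,0],"fingers":0.35}

```text
validation failed for argument at $.ta...
```

Run:
```python
from h import *
s=sense();p=camera_params('wrist');im=snapshot('wrist');cv2.imwrite('pics/w1.png',im)
print(s['time'],s['joint_pos'].round(1),s['tool_pos'],s['tcp_rot'],s['finger_gap'])
for l,z in [('knob_top',84),('well',58),('console',0),('needle_tip',100),('band_mid',100),('nozzle_tin',92)]:
    for r in pinpoint('wrist',l)[:1]: print(l,r['conf'],np.round(r['at']),onz(p,r['at'],z).round(1))
```

```text
1.35 [69.   7.5 85.3  0.  87.3 -4.9] [166.22339567 576.52482443 231.27493817] [-1.79999805e+02 -8.71926249e-04  1.63911067e+02] 85.47167079212363
```

View pics/w1.png

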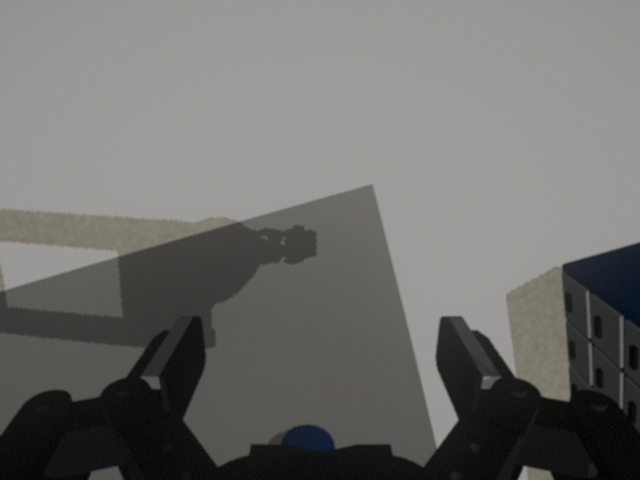

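The picture shows only bare bench, a bottle cap at (305,437) and the fingers, because the moves were refused. I'll include every field in each row.

Request:
step_arm:
  targets:
    - {"angular":[0,0,0],"dp":[-0.06,-0.06,0],"fingers":0}
    - {"angular":[0,0,0],"dp":[-0.18,-0.18,0],"fingers":0}
    - {"angular":[0,0,0],"dp":[-0.32,-0.31,0],"fingers":0}
    - {"angular":[0,0,0],"dp":[-0.47,-0.46,0],"fingers":0}
    - {"angular":[0,0,0],"dp":[-0.62,-0.61,0],"fingers":0}
    - {"angular":[0,0,0],"dp":[-0.77,-0.75,0],"fingers":0}
    - {"angular":[0,0,0],"dp":[-0.94,-0.92,0],"fingers":0}
    - {"angular":[0,0,0],"dp":[-0.94,-0.92,0],"fingers":0}
  newtons: 40

```text
time: 2.7
tool_pos: [297.4, 344.7, 231.4]
tcp_rot: [-180.0, 0.1, 163.7]
ft_force: [-0.5, 1.0, 0.1]
finger_gap: 85.4
grip_force: 0.0
```

Request:
step_arm:
  targets:
    - {"angular":[0,0,0],"dp":[-0.06,-0.06,0],"fingers":0}
    - {"angular":[0,0,0],"dp":[-0.18,-0.18,0],"fingers":0}
    - {"angular":[0,0,0],"dp":[-0.32,-0.31,0],"fingers":0}
    - {"angular":[0,0,0],"dp":[-0.47,-0.46,0],"fingers":0}
    - {"angular":[0,0,0],"dp":[-0.62,-0.61,0],"fingers":0}
    - {"angular":[0,0,0],"dp":[-0.77,-0.75,0],"fingers":0}
    - {"angular":[0,0,0],"dp":[-0.94,-0.92,0],"fingers":0}
    - {"angular":[0,0,0],"dp":[-0.94,-0.92,0],"fingers":0}

```text
time: 3.7
tool_pos: [426.4, 116.3, 231.2]
tcp_rot: [-180.0, 0.0, 163.7]
ft_force: [-0.6, 0.8, 0.3]
finger_gap: 85.9
grip_force: 0.0
```

Request:
step_arm:
  targets:
    - {"angular":[0,0,0],"dp":[-0.06,-0.06,0],"fingers":0}
    - {"angular":[0,0,0],"dp":[-0.18,-0.18,0],"fingers":0}
    - {"angular":[0,0,0],"dp":[-0.32,-0.31,0],"fingers":0}
    - {"angular":[0,0,0],"dp":[-0.47,-0.46,0],"fingers":0.2}
    - {"angular":[0,0,0],"dp":[-0.62,-0.61,0],"fingers":0.35}
    - {"angular":[0,0,0],"dp":[-0.77,-0.75,0],"fingers":0.35}
    - {"angular":[0,0,0],"dp":[-0.94,-0.92,0],"fingers":0.35}
    - {"angular":[0,0,0],"dp":[-0.94,-0.92,0],"fingers":0.35}

```text
time: 4.7
tool_pos: [555.9, -112.3, 230.5]
tcp_rot: [-180.0, -0.0, 163.9]
ft_force: [0.0, 0.7, -0.3]
finger_gap: 55.5
grip_force: 0.0
```

Run:
```python
from h import *
s=sense();p=camera_params('wrist');im=snapshot('wrist');cv2.imwrite('pics/w2.png',im)
print(s['time'],s['joint_pos'].round(1),s['tool_pos'],s['tcp_rot'],s['finger_gap'])
for l,z in [('knob_top',84),('well',58),('console',0),('needle_tip',100),('band_mid',100),('nozzle_tin',92)]:
    for r in pinpoint('wrist',l)[:1]: print(l,r['conf'],np.round(r['at']),onz(p,r['at'],z).round(1))
```

```text
4.7 [-16.6   2.5  90.6  -0.   86.9 -90.4] [ 555.93528874 -112.30716622  230.50130531] [-1.79959703e+02 -4.11043915e-02  1.63857903e+02] 55.457054003103416
knob_top 0.75 [316. 222.] [ 555.4 -116.    84. ]
well 0.77 [312. 212.] [ 554.6 -118.8   58. ]
console 0.75 [372. 186.] [560.  -64.9   0. ]
needle_tip 0.74 [505. 151.] [538.8  20.3 100. ]
band_mid 0.57 [510. 177.] [557.3  21.3 100. ]
nozzle_tin 0.81 [485. 274.] [627.9  -4.3  92. ]
```

View pics/w2.png

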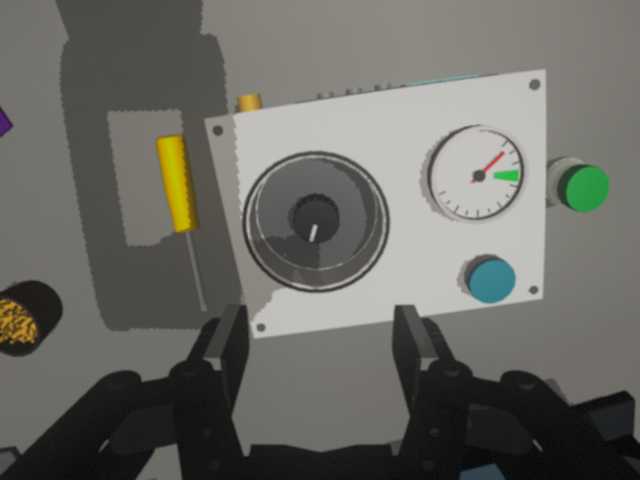

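Run:
```python
from h import *
p=camera_params('wrist');im=cv2.imread('pics/w2.png')
for z in (90,93,96):
    L,R,T,B=[onz(p,q,z) for q in [(243,222),(389,218),(317,152),(315,291)]]
    print(z,np.linalg.norm(L-R),np.linalg.norm(T-B),((L+R)/2).round(1),((T+B)/2).round(1))
for l in ('knob_top','well','nozzle_tin'):
    for r in masks_of('wrist',l)[:1]:
        m=r['pixels'].astype(np.uint8);c=max(cv2.findContours(m,0,2)[0],key=cv2.contourArea)
        e=cv2.fitEllipse(c);print(l,r['conf'],e)
        for z in (81,84,90,93): print(z,onz(p,e[0],z).round(1))
# gauge
hsv=cv2.cvtColor(im,cv2.COLOR_BGR2HSV);roi=np.zeros(im.shape[:2],bool);roi[125:222,428:526]=1
red=roi&((hsv[...,0]<10)|(hsv[...,0]>170))&(hsv[...,1]>120);gr=roi&(abs(hsv[...,0].astype(int)-60)<20)&(hsv[...,1]>120)
z=103
P=lambda m:np.array([onz(p,(x,y),z)[:2] for y,x in np.argwhere(m)])
r,g=P(red),P(gr);piv=onz(p,(479,176),z)[:2]
print('piv',piv,len(r),len(g))
lin=cv2.fitLine(r.astype(np.float32),cv2.DIST_L2,0,.01,.01).ravel();d=lin[:2]
if d@(r.mean(0)-piv)<0:d=-d
gv=g.mean(0)-piv
an=np.degrees(np.arctan2(d[1],d[0]));ag=np.degrees(np.arctan2(gv[1],gv[0]))
print('needle',an,'band',ag,'cw',an-ag,'rad knob',np.radians(an-ag)/.3, 'offs', np.cross(d,lin[2:]-piv))
print(proj(p,[555.9,-112.3,210]), p['t'],p['R'])
```

```text
90 104.99971863813265 104.35901645655987 [ 552.3 -111.8   90. ] [ 556.1 -112.8   90. ]
93 103.88971292052805 103.25578392934146 [ 551.5 -111.5   93. ] [ 555.3 -112.6   93. ]
96 102.77970720292352 102.152551402123 [ 550.7 -111.3   96. ] [ 554.4 -112.3   96. ]
knob_top 0.64 ((316.10064697265625, 218.45294189453125), (46.21143341064453, 49.17931365966797), 2.994398593902588)
81 [ 553.7 -112.1   81. ]
84 [ 552.9 -111.8   84. ]
90 [ 551.3 -111.3   90. ]
93 [ 550.5 -111.    93. ]
well 0.84 ((386.71612548828125, 199.67584228515625), (257.9523010253906, 399.3490905761719), 82.90380859375)
81 [554.1 -58.6  81. ]
84 [553.3 -58.9  84. ]
90 [551.7 -59.4  90. ]
93 [550.9 -59.7  93. ]
nozzle_tin 0.61 ((489.4664001464844, 278.4446716308594), (46.75905227661133, 50.8057861328125), 119.39362335205078)
81 [638.2   5.7  81. ]
84 [636.5   4.8  84. ]
90 [633.2   2.9  90. ]
93 [631.5   2.   93. ]
piv [549.26038589   3.06903208] 65 177
needle 121.06305 band 76.23963048044665 cw 44.8234188359596 rad knob 2.6077208022931306 offs 0.30296008118829665
[314.17291258 301.99231325] [ -47.69197883 -574.56515701  202.16270533] [[ 2.75203494e-01  9.61385967e-01 -2.43812711e-04]
 [ 9.11875120e-01 -2.60950313e-01  3.16841757e-01]
 [ 3.04543596e-01 -8.74182851e-02 -9.48478382e-01]]<stdin>:22: DeprecationWarning: Arrays of 2-dimensional vectors are deprecated. Use arrays of 3-dimensional vectors instead. (deprecated in NumPy 2.0)
```

```bash
cat > g.py <<'E'
from h import *
def gauge(p,im,z=103,box=(428,125,526,222),piv=None):
    hsv=cv2.cvtColor(im,cv2.COLOR_BGR2HSV);roi=np.zeros(im.shape[:2],bool);roi[box[1]:box[3],box[0]:box[2]]=1
    red=roi&((hsv[...,0]<10)|(hsv[...,0]>170))&(hsv[...,1]>120);gr=roi&(abs(hsv[...,0].astype(int)-60)<20)&(hsv[...,1]>120)
    P=lambda m:np.array([onz(p,(x,y),z)[:2] for y,x in np.argwhere(m)])
    r,g=P(red),P(gr);d=cv2.fitLine(r.astype(np.float32),cv2.DIST_L2,0,.01,.01).ravel()[:2]
    if d@(r.mean(0)-piv)<0:d=-d
    gv=g.mean(0)-piv
    an=np.degrees(np.arctan2(d[1],d[0]));ag=np.degrees(np.arctan2(gv[1],gv[0]))
    return an,ag,an-ag
E
python3 - <<'E'
from g import *
s=sense();p=camera_params('wrist');im=snapshot('wrist');cv2.imwrite('pics/w3.png',im)
print(s['time'],s['tool_pos'],s['tcp_rot'])
g=cv2.cvtColor(im,cv2.COLOR_BGR2GRAY)
print(g[222,225:260],g[222,375:400])
r=masks_of('wrist','knob_top')[0];m=r['pixels'].astype(np.uint8);c=max(cv2.findContours(m,0,2)[0],key=cv2.contourArea);e=cv2.fitEllipse(c)
print(e,[onz(p,e[0],z).round(1) for z in (78,84)],pinpoint('wrist','knob_top')[0])
print(gauge(p,im,piv=onz(p,(479,176),103)[:2]))
E
```

```text
5.2 [ 555.16529036 -109.61274639  231.56028889] [-1.79998978e+02  2.74916016e-02  1.63965850e+02]
[136 139 139 137 139 139 137 139 139 138 138 137 135 122  86  54  50  85
 136 165 156 117  86  79  81  80  78  86 118 147 129 100  89  89  88] [ 77  76  81  99 133 159 157 125  84  75 100 147 181 191 193 193 192 193
 192 192 194 192 193 194 193]
((312.77874755859375, 220.0204620361328), (46.281517028808594, 50.69733810424805), 8.529797554016113) [array([ 555. , -115.5,   78. ]), array([ 553.4, -115. ,   84. ])] {'at': [309.1, 224.0], 'conf': 0.8}
(np.float32(120.65075), np.float64(71.87297871720901), np.float64(48.77777048933396))
```

Request:
step_arm:
  targets:
    - {"angular":[0,0,0],"dp":[-0.005,-0.03,0.06],"fingers":0.35}
    - {"angular":[0,0,0],"dp":[-0.005,-0.03,0.15],"fingers":0.35}
    - {"angular":[0,0,0],"dp":[-0.005,-0.03,0.25],"fingers":0.35}
    - {"angular":[0,0,0],"dp":[-0.005,-0.03,0.35],"fingers":0.35}
    - {"angular":[0,0,0],"dp":[-0.005,-0.03,0.42],"fingers":0.35}
    - {"angular":[0,0,0],"dp":[-0.005,-0.03,0.455],"fingers":0.35}
    - {"angular":[0,0,0],"dp":[-0.005,-0.03,0.455],"fingers":0.35}
    - {"angular":[0,0,0],"dp":[-0.005,-0.03,0.455],"fingers":0.35}

```text
time: 6.35
tool_pos: [555.1, -116.4, 141.2]
tcp_rot: [-180.0, 0.1, 163.9]
ft_force: [0.4, 1.0, 0.1]
finger_gap: 55.5
grip_force: 0.0
```

Run:
```python
from g import *
s=sense();p=camera_params('wrist');im=snapshot('wrist');cv2.imwrite('pics/w4.png',im)
print(s['time'],s['tool_pos'],s['tcp_rot'],s['finger_gap'])
for l in ('knob_top','well'):
  r=masks_of('wrist',l)
  if r:
    m=r[0]['pixels'].astype(np.uint8);c=max(cv2.findContours(m,0,2)[0],key=cv2.contourArea);e=cv2.fitEllipse(c)
    print(l,e,[onz(p,e[0],z).round(1) for z in (58,82,92)])
  q=pinpoint('wrist',l)
  if q: print(q[0],[onz(p,q[0]['at'],z).round(1) for z in (58,82,92)])
print(proj(p,[554.5,-115.5,82]),proj(p,[554.5,-115.5,58]))
```

```text
6.35 [ 555.10509274 -116.36364855  141.21716897] [-1.79998425e+02  8.68241221e-02  1.63916167e+02] 55.52742555984901
knob_top ((321.41571044921875, 261.1819152832031), (64.40362548828125, 70.0147705078125), 178.4739532470703) [array([ 561.7, -117.7,   58. ]), array([ 552.5, -115.1,   82. ]), array([ 548.7, -114. ,   92. ])]
{'at': [323.9, 268.5], 'conf': 0.79} [array([ 566.6, -117.6,   58. ]), array([ 556.9, -115. ,   82. ]), array([ 552.8, -113.9,   92. ])]
well ((409.41937255859375, 225.10983276367188), (332.28485107421875, 525.5794067382812), 82.8539047241211) [array([554.4, -63. ,  58. ]), array([545.9, -66.3,  82. ]), array([542.4, -67.6,  92. ])]
{'at': [320.2, 249.4], 'conf': 0.67} [array([ 554.4, -116.3,   58. ]), array([ 546. , -113.9,   82. ]), array([ 542.5, -112.9,   92. ])]
[321.75968234 264.72242038] [321.6370072  249.14946248]
```

View pics/w4.png

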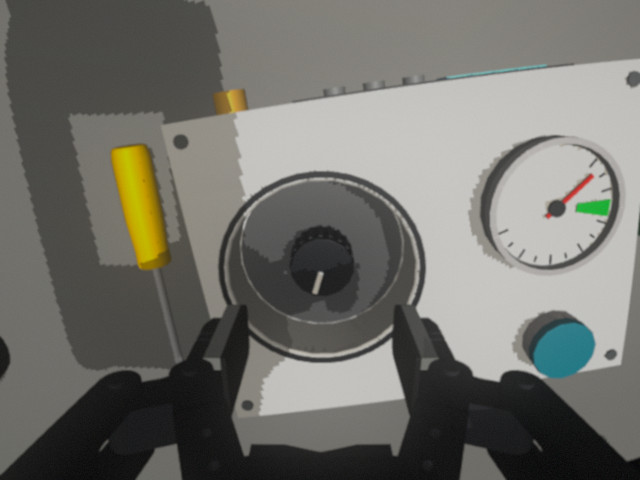

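Request:
step_arm:
  targets:
    - {"angular":[0,0,0],"dp":[0,0.004,0.04],"fingers":0.45}
    - {"angular":[0,0,0],"dp":[0,0.004,0.1],"fingers":0.45}
    - {"angular":[0,0,0],"dp":[0,0.004,0.16],"fingers":0.45}
    - {"angular":[0,0,0],"dp":[0,0.004,0.22],"fingers":0.45}
    - {"angular":[0,0,0],"dp":[0,0.004,0.26],"fingers":0.45}
    - {"angular":[0,0,0],"dp":[0,0.004,0.29],"fingers":0.45}
    - {"angular":[0,0,0],"dp":[0,0.004,0.31],"fingers":0.45}
    - {"angular":[0,0,0],"dp":[0,0.004,0.31],"fingers":0.45}

```text
time: 7.6
tool_pos: [554.7, -115.4, 78.2]
tcp_rot: [180.0, -0.0, 163.9]
ft_force: [0.3, 0.2, 0.2]
finger_gap: 46.9
grip_force: 0.0
```

Request:
step_arm:
  targets:
    - {"angular":[0,0,0],"dp":[0,0,0.01],"fingers":0.45}
    - {"angular":[0,0,0],"dp":[0,0,0.02],"fingers":0.45}
    - {"angular":[0,0,0],"dp":[0,0,0.03],"fingers":0.45}
    - {"angular":[0,0,0],"dp":[0,0,0.04],"fingers":0.45}
    - {"angular":[0,0,0],"dp":[0,0,0.05],"fingers":0.45}
    - {"angular":[0,0,0],"dp":[0,0,0.06],"fingers":0.45}
    - {"angular":[0,0,0],"dp":[0,0,0.07],"fingers":0.45}
    - {"angular":[0,0,0],"dp":[0,0,0.07],"fingers":0.45}

```text
time: 8.6
tool_pos: [554.5, -115.4, 64.0]
tcp_rot: [-180.0, -0.0, 163.9]
ft_force: [-0.4, 0.2, -0.1]
finger_gap: 47.0
grip_force: 0.0
```

Request:
step_arm:
  newtons: 35
  targets:
    - {"angular":[0,0,0],"dp":[0,0,0],"fingers":0.55}
    - {"angular":[0,0,0],"dp":[0,0,0],"fingers":0.6}
    - {"angular":[0,0,0],"dp":[0,0,0],"fingers":0.65}
    - {"angular":[0,0,0],"dp":[0,0,0],"fingers":0.8}
    - {"angular":[0,0,0],"dp":[0,0,0],"fingers":0.8}
    - {"angular":[0,0,0],"dp":[0,0,0],"fingers":0.8}
    - {"angular":[0,0,0],"dp":[0,0,0],"fingers":0.8}
    - {"angular":[0,0,0],"dp":[0,0,0],"fingers":0.8}

```text
time: 9.6
tool_pos: [554.9, -115.6, 64.6]
tcp_rot: [-180.0, 0.0, 163.9]
ft_force: [-3.4, -0.2, 6.0]
finger_gap: 32.8
grip_force: 34.9
```

Request:
step_arm:
  targets:
    - {"angular":[0,0,0],"dp":[0,0,-0.004],"fingers":0.8}
    - {"angular":[0,0,0],"dp":[0,0,-0.008],"fingers":0.8}
    - {"angular":[0,0,0],"dp":[0,0,-0.012],"fingers":0.8}
    - {"angular":[0,0,0],"dp":[0,0,-0.017],"fingers":0.8}
    - {"angular":[0,0,0],"dp":[0,0,-0.022],"fingers":0.8}
    - {"angular":[0,0,0],"dp":[0,0,-0.027],"fingers":0.8}
    - {"angular":[0,0,0],"dp":[0,0,-0.032],"fingers":0.8}
    - {"angular":[0,0,0],"dp":[0,0,-0.032],"fingers":0.8}

```text
time: 10.6
tool_pos: [554.7, -115.5, 70.9]
tcp_rot: [-180.0, 0.0, 163.9]
ft_force: [1.9, -3.2, -2.6]
finger_gap: 32.6
grip_force: 35.7
```

Request:
step_arm:
  targets:
    - {"angular":[0,0,0],"dp":[0,0,-0.002],"fingers":0.8}
    - {"angular":[0,0,0],"dp":[0,0,-0.004],"fingers":0.8}
    - {"angular":[0,0,0],"dp":[0,0,-0.006],"fingers":0.8}
    - {"angular":[0,0,0],"dp":[0,0,-0.007],"fingers":0.8}
    - {"angular":[0,0,0],"dp":[0,0,-0.007],"fingers":0.8}
    - {"angular":[0,0,0],"dp":[0,0,-0.007],"fingers":0.8}
    - {"angular":[0,0,0],"dp":[0,0,-0.007],"fingers":0.8}
    - {"angular":[0,0,0],"dp":[0,0,-0.007],"fingers":0.8}

```text
time: 11.6
tool_pos: [554.6, -115.4, 71.8]
tcp_rot: [-180.0, -0.0, 163.9]
ft_force: [3.6, -3.5, -7.3]
finger_gap: 32.1
grip_force: 35.5
```

Run:
```python
from g import *
s=sense();p=camera_params('wrist');im=snapshot('wrist');cv2.imwrite('pics/w5.png',im)
print(s['tool_pos'],s['ft_force'],s['joint_pos'][5])
for l in ('needle_tip','band_mid','knob_top'):
    q=pinpoint('wrist',l)
    if q: print(l,q[0])
```

```text
[ 554.64116076 -115.43217286   71.80568928] [ 3.59930134 -3.46806928 -7.34546688] -90.85303415892106
knob_top {'at': [322.7, 351.7], 'conf': 0.92}
```

View pics/w5.png

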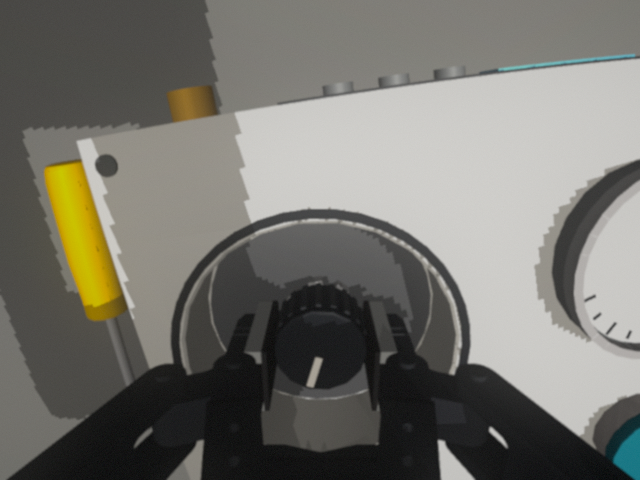

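Request:
step_arm:
  targets:
    - {"angular":[0,0,0.03],"dp":[0,0,0],"fingers":0.8}
    - {"angular":[0,0,0.08],"dp":[0,0,0],"fingers":0.8}
    - {"angular":[0,0,0.13],"dp":[0,0,0],"fingers":0.8}
    - {"angular":[0,0,0.18],"dp":[0,0,0],"fingers":0.8}
    - {"angular":[0,0,0.23],"dp":[0,0,0],"fingers":0.8}
    - {"angular":[0,0,0.28],"dp":[0,0,0],"fingers":0.8}
    - {"angular":[0,0,0.32],"dp":[0,0,0],"fingers":0.8}
    - {"angular":[0,0,0.333],"dp":[0,0,0],"fingers":0.8}

```text
time: 12.8
tool_pos: [555.7, -113.8, 71.8]
tcp_rot: [179.9, -0.1, 103.9]
ft_force: [9.1, 3.9, -9.8]
finger_gap: 32.4
grip_force: 35.7
```

Run:
```python
from g import *
s=sense();im=snapshot('top');b=snapshot('scene');p=camera_params('top')
print(s['time'],s['tool_pos'],s['tcp_rot'],s['ft_force'],s['joint_pos'][5],s['grip_force'],s['finger_gap'])
cv2.imwrite('pics/top2.png',im);cv2.imwrite('pics/scene2.png',b)
a0=cv2.imread('pics/top0.png')
c=[cv2.resize(x[215:255,300:345],(360,320),interpolation=cv2.INTER_CUBIC) for x in (a0,im)]
cv2.imwrite('pics/v2.png',cv2.hconcat(c))
```

```text
12.8 [ 555.71252772 -113.77190639   71.83677577] [ 1.79856968e+02 -9.92910822e-02  1.03860017e+02] [ 9.10838775  3.94906454 -9.8161089 ] -30.768207947459377 35.654924511909485 32.362097632620106
```

View pics/v2.png

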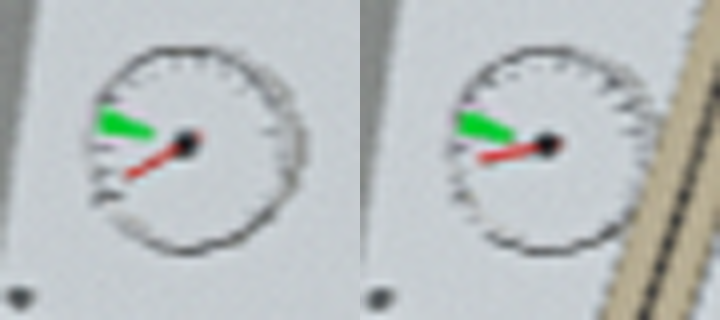

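Request:
step_arm:
  targets:
    - {"angular":[0,0,0.02],"dp":[-0.001,0.005,0],"fingers":0.8}
    - {"angular":[0,0,0.07],"dp":[-0.002,0.01,0],"fingers":0.8}
    - {"angular":[0,0,0.12],"dp":[-0.002,0.01,0],"fingers":0.8}
    - {"angular":[0,0,0.17],"dp":[-0.002,0.01,0],"fingers":0.8}
    - {"angular":[0,0,0.22],"dp":[-0.002,0.01,0],"fingers":0.8}
    - {"angular":[0,0,0.27],"dp":[-0.002,0.01,0],"fingers":0.8}
    - {"angular":[0,0,0.32],"dp":[-0.002,0.01,0],"fingers":0.8}
    - {"angular":[0,0,0.333],"dp":[-0.002,0.01,0],"fingers":0.8}

```text
time: 13.9
tool_pos: [557.7, -114.6, 71.9]
tcp_rot: [180.0, -0.1, 43.9]
ft_force: [8.6, -1.2, -11.4]
finger_gap: 32.7
grip_force: 35.7
```

Request:
step_arm:
  targets:
    - {"angular":[0,0,0.03],"dp":[0,0,0],"fingers":0.8}
    - {"angular":[0,0,0.07],"dp":[0,0,0],"fingers":0.8}
    - {"angular":[0,0,0.11],"dp":[0,0,0],"fingers":0.8}
    - {"angular":[0,0,0.14],"dp":[0,0,0],"fingers":0.8}
    - {"angular":[0,0,0.16],"dp":[0,0,0],"fingers":0.8}
    - {"angular":[0,0,0.16],"dp":[0,0,0],"fingers":0.8}
    - {"angular":[0,0,0.16],"dp":[0,0,0],"fingers":0.8}
    - {"angular":[0,0,0.16],"dp":[0,0,0],"fingers":0.8}

```text
time: 14.9
tool_pos: [557.5, -115.6, 71.9]
tcp_rot: [180.0, -0.1, 15.2]
ft_force: [6.9, -4.7, -11.1]
finger_gap: 32.6
grip_force: 35.7
```

Run:
```python
from g import *
s=sense();im=snapshot('top')
print(s['time'],s['tool_pos'],s['tcp_rot'],s['ft_force'],s['joint_pos'][5],s['grip_force'],s['finger_gap'])
cv2.imwrite('pics/top3.png',im);b=snapshot('wrist');cv2.imwrite('pics/w6.png',b)
cv2.imwrite('pics/v3.png',cv2.hconcat([cv2.resize(im[215:255,300:345],(360,320),interpolation=cv2.INTER_CUBIC),cv2.resize(b,(427,320))]))
```

```text
14.9 [ 557.48838209 -115.5505261    71.87063668] [ 1.79952335e+02 -8.57835481e-02  1.52286036e+01] [  6.89459998  -4.73462871 -11.10364402] 57.896804673235685 35.70896029472351 32.59172132188138
```

View pics/v3.png

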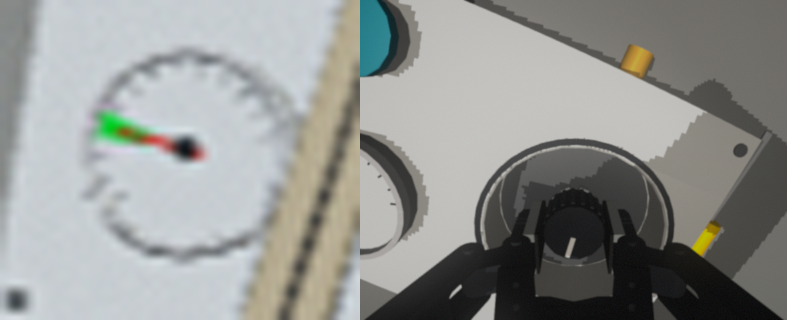

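The needle lies over the middle of the green band: tip at about (118,131), pivot at (186,148). Next I'll press down gently.

Request:
step_arm:
  targets:
    - {"angular":[0,0,0],"dp":[0.004,0.005,0.003],"fingers":0.8}
    - {"angular":[0,0,0],"dp":[0.004,0.005,0.006],"fingers":0.8}
    - {"angular":[0,0,0],"dp":[0.004,0.005,0.009],"fingers":0.8}
    - {"angular":[0,0,0],"dp":[0.004,0.005,0.012],"fingers":0.8}
    - {"angular":[0,0,0],"dp":[0.004,0.005,0.015],"fingers":0.8}
    - {"angular":[0,0,0],"dp":[0.004,0.005,0.018],"fingers":0.8}
    - {"angular":[0,0,0],"dp":[0.004,0.005,0.018],"fingers":0.8}
    - {"angular":[0,0,0],"dp":[0.004,0.005,0.018],"fingers":0.8}

```text
time: 16.0
tool_pos: [557.8, -115.8, 69.1]
tcp_rot: [-180.0, -0.0, 15.2]
ft_force: [-4.3, 3.8, 9.5]
finger_gap: 32.6
grip_force: 37.5
```

Request:
step_arm:
  targets:
    - {"angular":[0,0,0.008],"dp":[0,0,0.003],"fingers":0.8}
    - {"angular":[0,0,0.016],"dp":[0,0,0.003],"fingers":0.8}
    - {"angular":[0,0,0.024],"dp":[0,0,0.003],"fingers":0.8}
    - {"angular":[0,0,0.032],"dp":[0,0,0.003],"fingers":0.8}
    - {"angular":[0,0,0.04],"dp":[0,0,0.003],"fingers":0.8}
    - {"angular":[0,0,0.048],"dp":[0,0,0.003],"fingers":0.8}
    - {"angular":[0,0,0.056],"dp":[0,0,0.003],"fingers":0.8}
    - {"angular":[0,0,0.056],"dp":[0,0,0.003],"fingers":0.8}

```text
time: 17.0
tool_pos: [558.0, -116.3, 69.0]
tcp_rot: [180.0, -0.0, 5.1]
ft_force: [-6.8, 2.6, 11.4]
finger_gap: 32.5
grip_force: 37.8
```

```bash
python3 -c "
from h import *
s=sense();print(s['tool_pos'],s['tcp_rot'],s['ft_force'],s['wrist_torque'])"
```

```text
[ 558.01193248 -116.26383214   69.02384933] [ 1.79973233e+02 -2.07949012e-02  5.14851278e+00] [-6.81292902  2.62853423 11.38879203] [0.48368109 1.10497982 0.09006475]
```

Request:
step_arm:
  targets:
    - {"angular":[0,0,0.008],"dp":[0,0,0.002],"fingers":0.8}
    - {"angular":[0,0,0.016],"dp":[0,0,0.002],"fingers":0.8}
    - {"angular":[0,0,0.024],"dp":[0,0,0.002],"fingers":0.8}
    - {"angular":[0,0,0.032],"dp":[0,0,0.002],"fingers":0.8}
    - {"angular":[0,0,0.04],"dp":[0,0,0.002],"fingers":0.8}
    - {"angular":[0,0,0.048],"dp":[0,0,0.002],"fingers":0.8}
    - {"angular":[0,0,0.056],"dp":[0,0,0.002],"fingers":0.8}
    - {"angular":[0,0,0.056],"dp":[0,0,0.002],"fingers":0.8}

```text
time: 18.0
tool_pos: [558.1, -116.8, 69.0]
tcp_rot: [179.9, -0.0, -4.9]
ft_force: [-7.4, 0.6, 13.6]
finger_gap: 32.6
grip_force: 38.0
```

```bash
python3 -c "
from h import *
s=sense();print(s['tool_pos'],s['tcp_rot'],s['ft_force'],s['wrist_torque'])"
```

```text
[ 558.06090895 -116.78489145   68.97587541] [ 1.79932337e+02 -3.99980002e-02 -4.93903299e+00] [-7.40331752  0.60009746 13.63243292] [0.16167781 1.27090149 0.08561114]
```

Request:
step_arm:
  targets:
    - {"angular":[0,0,0.005],"dp":[-0.004,0,0.002],"fingers":0.8}
    - {"angular":[0,0,0.01],"dp":[-0.004,0,0.002],"fingers":0.8}
    - {"angular":[0,0,0.015],"dp":[-0.004,0,0.002],"fingers":0.8}
    - {"angular":[0,0,0.02],"dp":[-0.004,0,0.002],"fingers":0.8}
    - {"angular":[0,0,0.025],"dp":[-0.004,0,0.002],"fingers":0.8}
    - {"angular":[0,0,0.03],"dp":[-0.004,0,0.002],"fingers":0.8}
    - {"angular":[0,0,0.035],"dp":[-0.004,0,0.002],"fingers":0.8}
    - {"angular":[0,0,0.035],"dp":[-0.004,0,0.002],"fingers":0.8}

```text
time: 19.0
tool_pos: [557.9, -117.1, 68.8]
tcp_rot: [179.9, -0.1, -11.2]
ft_force: [-4.1, -1.4, 12.4]
finger_gap: 32.3
grip_force: 37.8
```

Run:
```python
from g import *
s=sense();im=snapshot('top')
print(s['time'],s['tool_pos'],s['tcp_rot'],s['ft_force'],s['wrist_torque'],s['grip_force'],s['finger_gap'])
cv2.imwrite('pics/top4.png',im);b=snapshot('wrist');cv2.imwrite('pics/w7.png',b)
cv2.imwrite('pics/v4.png',cv2.hconcat([cv2.resize(im[215:255,300:345],(360,320),interpolation=cv2.INTER_CUBIC),cv2.resize(b,(427,320))]))
```

```text
19.0 [ 557.90495844 -117.10127604   68.76930187] [ 1.79914979e+02 -1.35573940e-01 -1.12355549e+01] [-4.10426107 -1.42936633 12.39163965] [-0.13615976  0.75900125  0.11432866] 37.80713438987732 32.34897156726254
```

View pics/v4.png

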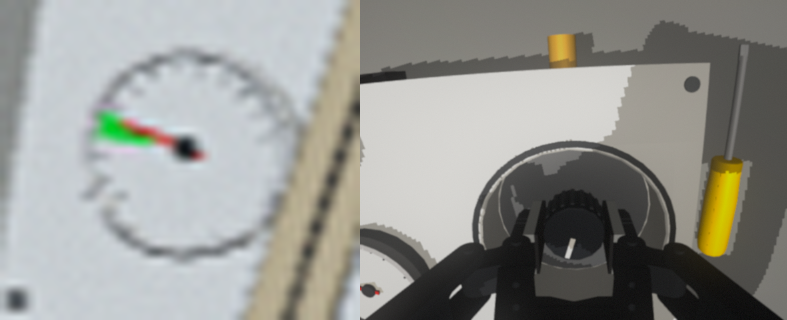

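Request:
step_arm:
  targets:
    - {"angular":[0,0,0],"dp":[0,0,0.002],"fingers":0.8}
    - {"angular":[0,0,0],"dp":[0,0,0.004],"fingers":0.8}
    - {"angular":[0,0,0],"dp":[0,0,0.006],"fingers":0.8}
    - {"angular":[0,0,0],"dp":[0,0,0.006],"fingers":0.8}
    - {"angular":[0,0,0],"dp":[0,0,0.006],"fingers":0.8}
    - {"angular":[0,0,0],"dp":[0,0,0.006],"fingers":0.8}
    - {"angular":[0,0,0],"dp":[0,0,0.006],"fingers":0.8}
    - {"angular":[0,0,0],"dp":[0,0,0.006],"fingers":0.8}

```text
time: 20.1
tool_pos: [558.0, -117.1, 68.4]
tcp_rot: [179.9, -0.1, -11.2]
ft_force: [-7.8, -0.1, 19.0]
finger_gap: 32.3
grip_force: 38.4
```

Request:
step_arm:
  targets:
    - {"angular":[0,0,-0.014],"dp":[-0.003,0,-0.004],"fingers":0.8}
    - {"angular":[0,0,-0.03],"dp":[-0.003,0,-0.004],"fingers":0.8}
    - {"angular":[0,0,-0.046],"dp":[-0.003,0,-0.004],"fingers":0.8}
    - {"angular":[0,0,-0.062],"dp":[-0.003,0,-0.004],"fingers":0.8}
    - {"angular":[0,0,-0.078],"dp":[-0.003,0,-0.004],"fingers":0.8}
    - {"angular":[0,0,-0.094],"dp":[-0.003,0,-0.004],"fingers":0.8}
    - {"angular":[0,0,-0.11],"dp":[-0.003,0,-0.004],"fingers":0.8}
    - {"angular":[0,0,-0.126],"dp":[-0.003,0,-0.004],"fingers":0.8}

```text
time: 21.1
tool_pos: [557.9, -115.9, 68.9]
tcp_rot: [179.9, -0.2, 11.5]
ft_force: [-4.4, 4.5, 16.5]
finger_gap: 32.8
grip_force: 38.1
```

```bash
python3 -c "
from h import *
s=sense();print(s['tool_pos'],s['tcp_rot'],s['ft_force'],s['wrist_torque'])"
```

```text
[ 557.90023749 -115.94263151   68.92755833] [ 1.79947928e+02 -1.72829917e-01  1.15439153e+01] [-4.40981261  4.49930256 16.52992647] [ 0.85623853  0.77346122 -0.18866608]
```

Request:
step_arm:
  targets:
    - {"angular":[0,0,-0.008],"dp":[0,0,0],"fingers":0.8}
    - {"angular":[0,0,-0.016],"dp":[0,0,0],"fingers":0.8}
    - {"angular":[0,0,-0.024],"dp":[0,0,0],"fingers":0.8}
    - {"angular":[0,0,-0.032],"dp":[0,0,0],"fingers":0.8}
    - {"angular":[0,0,-0.04],"dp":[0,0,0],"fingers":0.8}
    - {"angular":[0,0,-0.048],"dp":[0,0,0],"fingers":0.8}
    - {"angular":[0,0,-0.056],"dp":[0,0,0],"fingers":0.8}
    - {"angular":[0,0,-0.056],"dp":[0,0,0],"fingers":0.8}

```text
time: 22.1
tool_pos: [557.7, -115.5, 68.8]
tcp_rot: [180.0, -0.2, 21.6]
ft_force: [-4.7, 6.6, 17.1]
finger_gap: 32.3
grip_force: 38.2
```

```bash
python3 -c "
from h import *
s=sense();print(s['tool_pos'],s['tcp_rot'],s['ft_force'],s['wrist_torque'])"
```

```text
[ 557.74011231 -115.47550466   68.8387199 ] [ 1.79962139e+02 -1.53875472e-01  2.15662802e+01] [-4.69667107  6.5930572  17.14338605] [ 1.15319976  0.80754698 -0.11199942]
```

Request:
step_arm:
  targets:
    - {"angular":[0,0,-0.008],"dp":[-0.001,-0.005,0],"fingers":0.8}
    - {"angular":[0,0,-0.016],"dp":[-0.001,-0.005,0],"fingers":0.8}
    - {"angular":[0,0,-0.024],"dp":[-0.001,-0.005,0],"fingers":0.8}
    - {"angular":[0,0,-0.032],"dp":[-0.001,-0.005,0],"fingers":0.8}
    - {"angular":[0,0,-0.04],"dp":[-0.001,-0.005,0],"fingers":0.8}
    - {"angular":[0,0,-0.048],"dp":[-0.001,-0.005,0],"fingers":0.8}
    - {"angular":[0,0,-0.056],"dp":[-0.001,-0.005,0],"fingers":0.8}
    - {"angular":[0,0,-0.056],"dp":[-0.001,-0.005,0],"fingers":0.8}

```text
time: 23.1
tool_pos: [557.2, -114.9, 67.6]
tcp_rot: [179.9, -0.1, 31.7]
ft_force: [3.8, 3.9, 4.3]
finger_gap: 32.5
grip_force: 37.2
```

Run:
```python
from g import *
s=sense();im=snapshot('top')
print(s['time'],s['tool_pos'],s['tcp_rot'],s['ft_force'],s['wrist_torque'],s['grip_force'],s['finger_gap'])
cv2.imwrite('pics/top5.png',im)
P=(186/8+300-.5,148/8+215-.5)
for n in ('top0','top2','top3','top4','top5'):
    im=cv2.imread(f'pics/{n}.png');hsv=cv2.cvtColor(im,cv2.COLOR_BGR2HSV).astype(int);roi=np.zeros(im.shape[:2],bool);roi[220:248,308:324]=1
    red=roi&((hsv[...,0]<12)|(hsv[...,0]>165))&(hsv[...,1]>70);gr=roi&(abs(hsv[...,0]-60)<25)&(hsv[...,1]>70)
    f=lambda m:((np.argwhere(m)*(hsv[...,1][m])[:,None]).sum(0)/hsv[...,1][m].sum())[::-1]
    a=[np.degrees(np.arctan2(-(f(m)[1]-P[1]),-(f(m)[0]-P[0]))) for m in (red,gr)]
    print(n,red.sum(),gr.sum(),np.round(a,1))
```

```text
23.1 [ 557.22850886 -114.92816163   67.5612696 ] [ 1.79912020e+02 -1.43919288e-01  3.16505407e+01] [3.76384285 3.85815449 4.31479676] [ 0.67299065 -0.54786517 -0.12200065] 37.17634320259094 32.495697740001226
top0 9 20 [-22.7  18.7]
top2 11 21 [-7.7 17.4]
top3 5 16 [11.7 15.7]
top4 6 17 [22.6 14.2]
top5 8 16 [ 7.9 17.1]
```

Request:
step_arm:
  targets:
    - {"angular":[0,0,0.004],"dp":[0.002,0,0.002],"fingers":0.8}
    - {"angular":[0,0,0.004],"dp":[0.002,0,0.005],"fingers":0.8}
    - {"angular":[0,0,0.004],"dp":[0.002,0,0.008],"fingers":0.8}
    - {"angular":[0,0,0.004],"dp":[0.002,0,0.011],"fingers":0.8}
    - {"angular":[0,0,0.004],"dp":[0.002,0,0.014],"fingers":0.8}
    - {"angular":[0,0,0.004],"dp":[0.002,0,0.017],"fingers":0.8}
    - {"angular":[0,0,0.004],"dp":[0.002,0,0.017],"fingers":0.8}
    - {"angular":[0,0,0.004],"dp":[0.002,0,0.017],"fingers":0.8}

```text
time: 24.15
tool_pos: [557.4, -114.9, 64.9]
tcp_rot: [179.9, -0.1, 30.9]
ft_force: [-1.0, 4.0, 12.5]
finger_gap: 32.4
grip_force: 37.9
```

Request:
step_arm:
  targets:
    - {"angular":[0,0,0],"dp":[0,0,0.002],"fingers":0.8}
    - {"angular":[0,0,0],"dp":[0,0,0.004],"fingers":0.8}
    - {"angular":[0,0,0],"dp":[0,0,0.006],"fingers":0.8}
    - {"angular":[0,0,0],"dp":[0,0,0.006],"fingers":0.8}
    - {"angular":[0,0,0],"dp":[0,0,0.006],"fingers":0.8}
    - {"angular":[0,0,0],"dp":[0,0,0.006],"fingers":0.8}
    - {"angular":[0,0,0],"dp":[0,0,0.006],"fingers":0.8}
    - {"angular":[0,0,0],"dp":[0,0,0.006],"fingers":0.8}

```text
time: 25.15
tool_pos: [557.5, -114.9, 64.5]
tcp_rot: [179.9, -0.1, 30.9]
ft_force: [-3.5, 5.2, 19.0]
finger_gap: 32.5
grip_force: 38.4
```

Request:
step_arm:
  targets:
    - {"angular":[0,0,0],"dp":[0,0,-0.004],"fingers":0.8}
    - {"angular":[0,0,0],"dp":[0,0,-0.008],"fingers":0.8}
    - {"angular":[0,0,0],"dp":[0,0,-0.008],"fingers":0.45}
    - {"angular":[0,0,0],"dp":[0,0,-0.008],"fingers":0.45}
    - {"angular":[0,0,0],"dp":[0,0,-0.008],"fingers":0.45}
    - {"angular":[0,0,0],"dp":[0,0,-0.008],"fingers":0.45}
    - {"angular":[0,0,0],"dp":[0,0,-0.008],"fingers":0.45}
    - {"angular":[0,0,0],"dp":[0,0,-0.008],"fingers":0.45}

```text
time: 26.15
tool_pos: [556.2, -114.8, 63.7]
tcp_rot: [-180.0, 0.0, 30.9]
ft_force: [0.9, 0.5, 0.7]
finger_gap: 47.0
grip_force: 0.0
```

Request:
step_arm:
  targets:
    - {"angular":[0,0,0],"dp":[0,0,-0.03],"fingers":0.45}
    - {"angular":[0,0,0],"dp":[0,0,-0.08],"fingers":0.45}
    - {"angular":[0,0,0],"dp":[0,0,-0.14],"fingers":0.45}
    - {"angular":[0,0,0],"dp":[0,0,-0.2],"fingers":0.45}
    - {"angular":[0,0,0],"dp":[0,0,-0.3],"fingers":0.45}
    - {"angular":[0,0,0],"dp":[0,0,-0.4],"fingers":0.45}
    - {"angular":[0,0,0],"dp":[0,0,-0.45],"fingers":0.45}
    - {"angular":[0,0,0],"dp":[0,0,-0.45],"fingers":0.45}

```text
time: 27.15
tool_pos: [556.9, -115.1, 155.1]
tcp_rot: [179.9, -0.1, 30.9]
ft_force: [0.3, 0.0, -1.2]
finger_gap: 46.4
grip_force: 0.0
```

Run:
```python
from h import *
s=sense();print(s['time'],s['tool_pos'],s['ft_force'],s['finger_gap'])
p=camera_params('wrist');b=snapshot('wrist');cv2.imwrite('pics/w8.png',b)
q=pinpoint('wrist','knob_top')
if q: print(q[0],[onz(p,q[0]['at'],z).round(1) for z in (82,89)])
a=snapshot('top');cv2.imwrite('pics/top6.png',a)
cv2.imwrite('pics/v5.png',cv2.hconcat([cv2.resize(a[215:255,300:345],(270,240),interpolation=cv2.INTER_CUBIC),cv2.resize(b,(320,240))][:1]+[cv2.resize(b,(320,240))]) if 0 else cv2.hconcat([cv2.resize(a[215:255,300:345],(300,400),interpolation=cv2.INTER_CUBIC) if 0 else cv2.copyMakeBorder(cv2.resize(a[215:255,300:345],(260,231),interpolation=cv2.INTER_CUBIC),0,169,0,0,0),cv2.resize(b,(533,400))]))
```

```text
27.15 [ 556.93960359 -115.07380047  155.06586753] [ 0.2896955   0.0140074  -1.16069284] 46.420156041163516
{'at': [320.8, 257.5], 'conf': 0.94} [array([ 554.5, -116. ,   82. ]), array([ 556.8, -114.6,   89. ])]
```

View pics/v5.png

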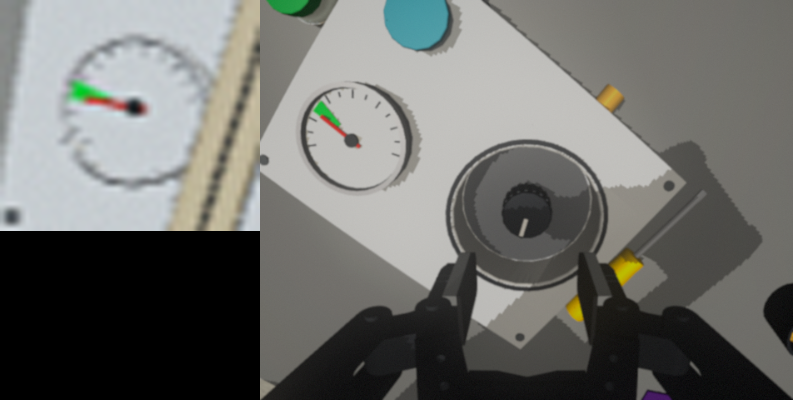

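Run:
```python
from g import *
p=camera_params('wrist');im=cv2.imread('pics/w8.png')
hsv=cv2.cvtColor(im,cv2.COLOR_BGR2HSV).astype(int);roi=np.zeros(im.shape[:2],bool);roi[95:235,40:185]=1
red=roi&((hsv[...,0]<10)|(hsv[...,0]>170))&(hsv[...,1]>110);gr=roi&(abs(hsv[...,0]-60)<20)&(hsv[...,1]>110)
P=lambda m:np.array([onz(p,(x,y),103)[:2] for y,x in np.argwhere(m)])
r,g=P(red),P(gr)
# pivot: dark hub
hub=roi.copy();hub[:]=0;hub[158:180,98:122]=1;hub&=cv2.cvtColor(im,cv2.COLOR_BGR2GRAY)<75
piv=P(hub).mean(0);print(hub.sum(),len(r),len(g),np.argwhere(hub).mean(0)[::-1])
ang=lambda v:np.degrees(np.arctan2(v[...,1],v[...,0]))
far=r[np.linalg.norm(r-piv,axis=1)>7]; far=far[((far-piv)@(g.mean(0)-piv))>0]
l=cv2.fitLine(r.astype(np.float32),cv2.DIST_L2,0,.01,.01).ravel()[:2]
if l@(g.mean(0)-piv)<0:l=-l
print('needle',ang(far.mean(0)-piv),ang(l),'band',ang(g.mean(0)-piv),np.percentile(ang(g-piv),[1,99]))
```

```text
140 167 326 [109.72142857 168.08571429]
needle 80.20591001573034 79.87973 band 70.86515290117397 [62.63124957 80.39441144]
```

Run:
```python
from g import *
from scipy.spatial.transform import Rotation as Ro
s=sense();p=camera_params('wrist')
def T(pos,rpy): M=np.eye(4);M[:3,:3]=Ro.from_euler('xyz',rpy,degrees=True).as_matrix();M[:3,3]=pos;return M
C=np.eye(4);C[:3,:3]=p['R'];C[:3,3]=np.ravel(p['t'])
X=C@T(s['tool_pos'],s['tcp_rot'])  # tool->cam
def meas(n,pos,rpy,box):
    M=X@np.linalg.inv(T(pos,rpy));q=dict(p,R=M[:3,:3],t=M[:3,3]);im=cv2.imread(n)
    hsv=cv2.cvtColor(im,cv2.COLOR_BGR2HSV).astype(int);x0,y0,x1,y1=box;roi=np.zeros(im.shape[:2],bool);roi[y0:y1,x0:x1]=1
    red=roi&((hsv[...,0]<10)|(hsv[...,0]>170))&(hsv[...,1]>90);gr=roi&(abs(hsv[...,0]-60)<20)&(hsv[...,1]>90)
    dark=roi&(cv2.cvtColor(im,cv2.COLOR_BGR2GRAY)<75)
    # hub: dark component nearest to red centroid
    nl,lab,st,ce=cv2.connectedComponentsWithStats(dark.astype(np.uint8))
    rc=np.argwhere(red).mean(0)[::-1];k=[i for i in range(1,nl) if st[i,4]>30 and st[i,4]<400];k=min(k,key=lambda i:np.linalg.norm(ce[i]-rc))
    P=lambda m:np.array([onz(q,(x,y),101)[:2] for y,x in np.argwhere(m)])
    r,g=P(red),P(gr);piv=onz(q,ce[k],103)[:2]
    ang=lambda v:np.degrees(np.arctan2(v[...,1],v[...,0]))
    l=cv2.fitLine(r.astype(np.float32),cv2.DIST_L2,0,.01,.01).ravel();l,c=l[:2],l[2:]
    if l@(g.mean(0)-piv)<0:l=-l
    off=(piv-c)-((piv-c)@l)*l
    print(n,ce[k],st[k,4],'piv',piv.round(1),'offline',np.linalg.norm(off).round(2),'needle',ang(l).round(2),'band',ang(g.mean(0)-piv).round(2),ang(g.mean(0)-(piv-off)).round(2),np.percentile(ang(g-piv),[1,99]).round(1))
meas('pics/w3.png',[555.165,-109.613,231.56],[-179.999,.0275,163.966],(428,125,526,222))
meas('pics/w4.png',[555.105,-116.364,141.217],[-179.998,.0868,163.916],(495,150,612,262))
meas('pics/w8.png',s['tool_pos'],s['tcp_rot'],(60,110,165,215))
```

```text
Traceback (most recent call last):
ValueError: min() iterable argument is empty
```

```bash
cat > m.py <<'E'
from g import *
from scipy.spatial.transform import Rotation as Ro
def T(pos,rpy): M=np.eye(4);M[:3,:3]=Ro.from_euler('xyz',rpy,degrees=True).as_matrix();M[:3,3]=pos;return M
def setup():
    global X,p,s
    s=sense();p=camera_params('wrist');C=np.eye(4);C[:3,:3]=p['R'];C[:3,3]=np.ravel(p['t']);X=C@T(s['tool_pos'],s['tcp_rot']);return s
def meas(n,pos,rpy,box):
    M=X@np.linalg.inv(T(pos,rpy));q=dict(p,R=M[:3,:3],t=M[:3,3]);im=cv2.imread(n)
    hsv=cv2.cvtColor(im,cv2.COLOR_BGR2HSV).astype(int);x0,y0,x1,y1=box;roi=np.zeros(im.shape[:2],bool);roi[y0:y1,x0:x1]=1
    red=roi&((hsv[...,0]<10)|(hsv[...,0]>170))&(hsv[...,1]>90);gr=roi&(abs(hsv[...,0]-60)<20)&(hsv[...,1]>90)
    dark=roi&(im.max(2)<100)
    nl,lab,st,ce=cv2.connectedComponentsWithStats(dark.astype(np.uint8))
    rc=np.argwhere(red).mean(0)[::-1];k=min([i for i in range(1,nl) if 12<st[i,4]<400],key=lambda i:np.linalg.norm(ce[i]-rc))
    P=lambda m:np.array([onz(q,(x,y),101)[:2] for y,x in np.argwhere(m)])
    r,g=P(red),P(gr);piv=onz(q,ce[k],103)[:2]
    ang=lambda v:np.degrees(np.arctan2(v[...,1],v[...,0]))
    l=cv2.fitLine(r.astype(np.float32),cv2.DIST_L2,0,.01,.01).ravel();l,c=l[:2],l[2:]
    if l@(g.mean(0)-piv)<0:l=-l
    off=(piv-c)-((piv-c)@l)*l
    print(n,ce[k].round(1),st[k,4],'piv',piv.round(1),'offline',np.linalg.norm(off).round(2),'needle',ang(l).round(2),'band',ang(g.mean(0)-piv).round(2),ang(g.mean(0)-(piv-off)).round(2),np.percentile(ang(g-piv),[1,99]).round(1))
E
python3 - <<'E'
from m import *
s=setup()
meas('pics/w3.png',[555.165,-109.613,231.56],[-179.999,.0275,163.966],(428,125,526,222))
meas('pics/w4.png',[555.105,-116.364,141.217],[-179.998,.0868,163.916],(505,155,612,262))
meas('pics/w8.png',s['tool_pos'],s['tcp_rot'],(60,110,165,215))
E
```

```text
pics/w3.png [474.5 177.3] 83 piv [551.5  -1.8] offline 0.76 needle 120.25 band 73.86 75.37 [65.2 82.3]
pics/w4.png [556.2 207.9] 206 piv [551.5  -2. ] offline 1.24 needle 120.41 band 73.92 76.4 [65.  82.7]
pics/w8.png [109.4 168. ] 192 piv [547.8  -0.9] offline 0.94 needle 80.08 band 73.35 70.83 [65.7 82.8]
```

The needle is about 6° from the middle of the band against a limit of 8.6°. I'll check this from straight above the gauge.

Request:
step_arm:
  targets:
    - {"angular":[0,0.01,0],"dp":[0.01,-0.05,-0.05],"fingers":0.45}
    - {"angular":[0,0.03,0],"dp":[0.03,-0.15,-0.1],"fingers":0.45}
    - {"angular":[0,0.05,0],"dp":[0.05,-0.25,-0.1],"fingers":0.45}
    - {"angular":[0,0.07,0],"dp":[0.07,-0.35,-0.1],"fingers":0.45}
    - {"angular":[0,0.09,0],"dp":[0.08,-0.45,-0.1],"fingers":0.45}
    - {"angular":[0,0.103,0],"dp":[0.094,-0.506,-0.1],"fingers":0.45}
    - {"angular":[0,0.103,0],"dp":[0.094,-0.506,-0.1],"fingers":0.45}
    - {"angular":[0,0.103,0],"dp":[0.094,-0.506,-0.1],"fingers":0.45}

```text
time: 28.3
tool_pos: [520.4, -18.7, 173.5]
tcp_rot: [180.0, -18.5, 30.9]
ft_force: [0.2, 0.6, 0.3]
finger_gap: 47.1
grip_force: 0.0
```

Run:
```python
from m import *
s=setup();im=snapshot('wrist');cv2.imwrite('pics/w9.png',im)
print(s['time'],s['tool_pos'],np.array(p['R'])[2])
u=proj(p,[549.5,-1.5,103]).astype(int);print(u)
x,y=u;h=75
meas('pics/w9.png',s['tool_pos'],s['tcp_rot'],(x-52,y-52,x+52,y+52))
c=im[max(0,y-h):y+h,max(0,x-h):x+h];cv2.imwrite('pics/v6.png',cv2.resize(c,(600,600),interpolation=cv2.INTER_CUBIC))
for l in('needle_tip','band_mid'):
    q=pinpoint('wrist',l)
    if q: print(l,q[0])
```

```text
Traceback (most recent call last):
NameError: name 'p' is not defined. Did you mean: 'np'?
```

Run:
```python
import m; from m import *
s=setup();p=m.p;im=snapshot('wrist');cv2.imwrite('pics/w9.png',im)
print(s['time'],s['tool_pos'],np.array(p['R'])[2])
u=proj(p,[549.5,-1.5,103]).astype(int);print(u)
x,y=u;h=75
c=im[max(0,y-h):y+h,max(0,x-h):x+h];cv2.imwrite('pics/v6.png',cv2.resize(c,(600,600),interpolation=cv2.INTER_CUBIC))
meas('pics/w9.png',s['tool_pos'],s['tcp_rot'],(x-58,y-58,x+58,y+58))
for l in('needle_tip','band_mid'):
    q=pinpoint('wrist',l)
    if q: print(l,q[0])
```

```text
28.35 [520.5697563  -18.71880047 173.59501062] [ 7.68245090e-04 -1.30878469e-05 -9.99999705e-01]
[321 233]
pics/w9.png [318.8 235. ] 116 piv [ 5.481e+02 -3.000e-01] offline 0.04 needle 80.17 band 72.49 72.6 [65.2 81.7]
needle_tip {'at': [289.8, 207.7], 'conf': 0.6}
band_mid {'at': [294.2, 207.3], 'conf': 0.57}
```

View pics/v6.png

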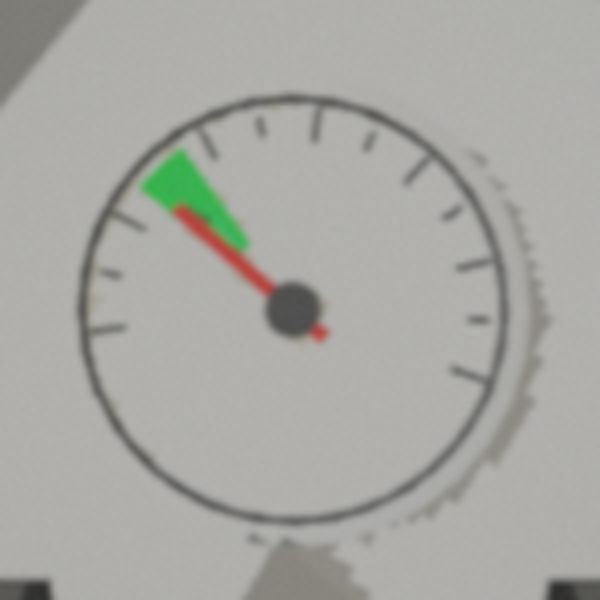

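Seen from straight above, the needle is about 0.10 rad from the middle of the band (limit 0.15). The band's outer corners are at (142,187) and (183,150), and the needle tip is at (180,210). The knob is home, so I'm handing in.

```bash
python3 -c "
from h import *
print(hand_in())"
```

```text
the job is handed in; nothing more can be done
None
```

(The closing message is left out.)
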